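Top up a covered crate of filter cartridges

ROBOT

A 6-joint arm with a two-finger parallel gripper is mounted at the origin on the work surface. World frame = base frame: x ahead of the robot, y to its left, z up, the work surface at z = 0. Lengths are in mm, angles in degrees, forces in N, time in s.
With the tool pointing down it reaches from about 275 to 825 mm from the base axis. Payload 4.9 kg.
Tool frame: the origin (TCP) lies between the finger pads; the fingertips stand 11 mm ahead of it and the grasp point (between the pads) lies 8 mm behind it (manip.tip_reach is the distance from the TCP to the fingertips, in mm); z points along the fingers, y is the line along which they close (so a half turn about z gives the same grasp; the last joint's range is limited). The gripper opens to 85 mm and grips with 20 to 120 N. Pads are 22 mm wide; open, the fingers measure 114 mm over their backs; the gripper's body (76 mm by 85 mm) begins 54 mm behind the grasp point. The pads swing forward as they close: fully open they stand 13 mm farther back than shut.
Start: joints at [66.452, 18.69, -11.035, 60.275, 0, 82.311], TCP at [150.297, 529.083, 242.281] pointing down, gripper open.
Joint ranges: [-152.03, 152.03], [-55.5, 102.48], [-74.3, 77.21], [-110.64, 120.58], [-84.22, 78.4], [-180, 180]. Speed limits (degrees/s): [147.25, 147.25, 180, 180, 180, 180].

INTERFACE

Orientations are given as a 3x3 rotation matrix whose columns are the frame's x, y, z axes.
In Python, from plant import manip gives the robot as it stands.
- The arm moves only by the tool apply_moves, never from a script. Its argument "commands" is a list that holds one entry, the list of rows, each a list of 5 numbers: the closure, from -1 (fully open) to 1 (shut), then the shift along the world's x, y, z in mm, then the turn about the world's z in degrees. In form: [[[hand, tx, ty, tz, turn], ...]]. A call has 1 to 10 rows; each row is the pose to reach, as a shift and turn from the pose commanded when the call began; what a row does not reach only later rows make up. A row lasts 1/8 s, in which the tool goes at most 62.5 mm and 10.7 degrees, less where a joint would pass 70% of its speed; a pose out of reach is approached as far as the arm can. A call with a gripper value outside its range is refused whole. The fingers move at their own pace and stop on an object; "force" is the grip in N (left out, the last holds). Time passes only in rows, so rows that repeat a pose let the fingers close. It gives the time, the measured TCP pose, the force, the opening and the grip force at its end, in the units of the state.
- manip.sense(): the state, without advancing time (a new reading comes with each control period).
- manip.camera(name): name is "scene" or "top" or "wrist"; returns the picture (420x560x3 uint8, blue, green, red); there is no depth.
- manip.camera_params(name): a dict with "camera_matrix" (3x3 intrinsics, pixels), "cam_to_world" (4x4, takes a point from camera to world coordinates). Camera axes: x right, y down, z forward; pixel columns grow to the right and rows downward; lengths in mm; the calibration is good to about 2 mm. The wrist camera is an equidistant fisheye: a pixel r from the principal point sees the ray r / f radians off the axis. A picture is of the moment at which its call begins: read the wrist's pose just before it. camera_params takes no time and is no camera call; for the wrist camera it gives the pose at the moment of the call.
- manip.finish_job(): hands the job in; it is judged then, once.
The state is a dict: "t": time; "joint_positions": joint angles; "joint_velocities": joint speeds; "tau": joint torques, N m; "tool_pos": TCP position; "tcp_rot": TCP orientation; "wrist_force": force on the tool from outside, world axes, zero at the start; "moment": the same for the moment, N m; "width": opening from 0.0 (shut) to 1.0 (fully open); "finger_force": force on a finger pad.
Only numpy, scipy, OpenCV 4.12 (cv2) and the standard library are available. Lean on these libraries where they do the work, as an engineer would, in place of code of your own. Each camera call takes 0.05 s, during which the arm holds its last target. There are 200 camera calls.

TASK

Slide the green tray out from under the shelf by its post until both fresh white cartridges stand clear of the shelf, still in their pockets. Then find the crate's two empty cells by gently pressing on the blue flaps, and lower one fresh cartridge upright through the flap of each, fully home on the cell floor without dropping it. Leave the brown spent cartridge in the tray, the tray flat on the bench, and everything else standing where it is.

Things in the scene. Friction and masses are not known exactly. Their poses are not given: they have to be found in the camera images.
- crate: Grey covered crate fixed to the bench: 138 (x) by 204 (y) by 78 mm high, origin under its centre, z up. Six cells in two rows of three, 62 mm square inside, 4 mm walls, centred at x = -33 and +33 mm, y = -66, 0 and +66 mm in its frame. Exactly four cells, at random, already hold a short cartridge (50 mm wide, 66 mm tall, hidden); two are empty
- crate_cover (a point): Centre of the crate's top rim, 78 mm above the bench. Level with it each cell is closed by a blue 59 mm square sprung flap, hinged on the cell's +x side, that hides the contents. Over an empty cell a push of 1 to 4 N swings it right down; it then hangs at the +x wall beside the cartridge. Over a full cell it stops hard within 5 mm. Let go, it springs shut
- crate_floor (a point): Centre of the crate's inside floor: the cell floors are 6 mm above the bench, 72 mm below the rim
- tray: Loose green tray, 0.5 to 0.8 kg, origin under its centre: 60 (x) by 184 (y) mm, floor 5 mm thick, walls 30 mm high, three 50 mm square pockets centred at y = -62, 0 and +62 mm, an upright cartridge in each. A flat tongue along its -x (towards the robot) carries a post handle. It starts under the shelf, tongue and post out in front, and slides on the bench (6 to 18 N loaded)
- tray_handle (a point): Centre of the top of the tray's black post handle: upright, 16 mm in diameter, 60 mm tall, top 65 mm above the bench, 105 mm from the tray's centre along the tray's -x
- shelf: Low aluminium shelf fixed to the bench, open all round: board 100 (x) by 270 (y) mm, underside 142 mm and top 154 mm above the bench, on four 12 mm legs centred at x = +-43, y = +-128 mm. Origin on the bench under its centre; its front edge (the lip) is at x = -50 mm. The cartridges in the tray stand under it with 17 mm of headroom
- fresh_a: Fresh filter cartridge, white with blue bands, 0.2 to 0.33 kg, standing upright in a tray pocket (which one varies). Body 42 mm in diameter and 70 mm tall, tapering by 78 mm to a neck 26 mm in diameter that ends at 120 mm. Origin at the centre of its underside, z along its axis. Fully home in a cell its neck stands 48 mm out of the crate
- fresh_b: Fresh filter cartridge, white with blue bands, 0.2 to 0.33 kg, standing upright in a tray pocket (which one varies). Body 42 mm in diameter and 70 mm tall, tapering by 78 mm to a neck 26 mm in diameter that ends at 120 mm. Origin at the centre of its underside, z along its axis. Fully home in a cell its neck stands 48 mm out of the crate
- spent: Spent cartridge, reddish brown with black bands, same shape, in the remaining tray pocket. It stays in the tray. Origin at the centre of its underside
- gauge: Bystander: pressure gauge on a foot, 60 mm wide, 88 mm tall, loose on top of the shelf. Origin under its centre
- reagent: Bystander: small white bottle with a red cap, 36 mm in diameter, 85 mm tall, loose on the bench between crate and tray. Origin under its centre
- oring_jar: Bystander: clear jar with a black cap, 60 mm in diameter, 60 mm tall, loose on the bench at the front right of the tray. Origin under its centre
- wrench: Bystander: steel wrench, 170 mm long along its x, lying on the bench at the right, about 10 mm high. Origin under its middle
- beaker: Bystander: glass beaker, 70 mm in diameter, 85 mm tall, on the bench beyond the crate. Origin under its centre
- housing: Bystander: white filter housing fixed upright on the bench right of the shelf, 124 mm in diameter, 215 mm tall. Origin under its centre
Mind the look-alikes: they are no part of the job. Of the things shaped like the tray, the green one is meant.

How it is judged:
By the outcome, as a careful person would: the job done as asked, in the order asked, and still so for the second after the job is handed in, with the robot touching nothing.
It also fails if it takes over 72 s, if anything falls off the work surface, if the arm or the gripper's body presses on something with over 40 N, if the wrist force passes 120 N, or if a joint passes its speed limit or range.

## Working session

There is one attempt and no reset: what is moved stays moved. The work goes in short steps, Python scripts to look and compute and a tool call to move; the robot and the scene stay as the last step left them, time stands still between calls to the robot, and variables do not carry over. Pictures are saved under pics/ and viewed, at most 14 in all, crops included, and the job is handed in when it is done.

Besides the shell and the picture viewer there is one more tool, called by a JSON object that holds its "fn" and its "kwargs". apply_moves: Moves the arm, as the interface text tells. Its arguments: {"type":"object","properties":{"commands":{"type":"array","items":{"type":"array","items":{"type":"array","items":{"type":"number"}}}},"force":{"type":"number"}},"required":["commands"]}

```bash
mkdir -p pics; ls; python3 - <<'E'
from plant import manip
import cv2,numpy as np
a=manip.camera("scene");b=manip.camera("top")
cv2.imwrite("pics/scene0.png",a);cv2.imwrite("pics/top0.png",b)
for n in("scene","top"):
    p=manip.camera_params(n);print(n,np.round(p["camera_matrix"],1).tolist(),np.round(p["cam_to_world"],3).tolist())
s=manip.sense();print(s)
E
```

```text
pics
scene [[434.3, 0.0, 287.4], [0.0, 434.3, 209.5], [0.0, 0.0, 1.0]] [[-0.343, 0.564, -0.751, 1478.208], [0.939, 0.224, -0.261, 192.35], [0.021, -0.795, -0.606, 872.584], [0.0, 0.0, 0.0, 1.0]]
top [[511.4, 0.0, 285.7], [0.0, 511.4, 213.7], [0.0, 0.0, 1.0]] [[-0.029, -0.984, 0.177, 325.182], [-0.999, 0.031, 0.012, -131.097], [-0.018, -0.176, -0.984, 1256.447], [0.0, 0.0, 0.0, 1.0]]
{'t': 0.1, 'joint_positions': array([ 6.64531569e+01,  1.87286396e+01, -1.10835915e+01,  6.02770973e+01,
       -1.67613839e-03,  8.23105479e+01]), 'joint_velocities': array([ 0.02771486, -0.05824218,  0.06515895,  0.07064225,  0.01643581,
        0.01312179]), 'tau': array([-5.35601648e-04, -4.44239795e+01,  2.63037872e+01,  7.89817394e-03,
       -2.36025362e-04, -5.86194815e-06]), 'tool_pos': array([150.08395095, 528.60865227, 241.59121269]), 'tcp_rot': array([[-9.61944731e-01,  2.73243443e-01, -5.96030191e-04],
       [ 2.73244034e-01,  9.61943669e-01, -1.44094372e-03],
       [ 1.79619044e-04, -1.54896992e-03, -9.99998784e-01]]), 'wrist_force': array([ 0.11611303, -0.18700447, -0.4560022 ]), 'moment': array([-0.01350229, -0.02750397,  0.01733558]), 'finger_force': 0.0, 'width': 0.9997466723039857}
```

View pics/scene0.png

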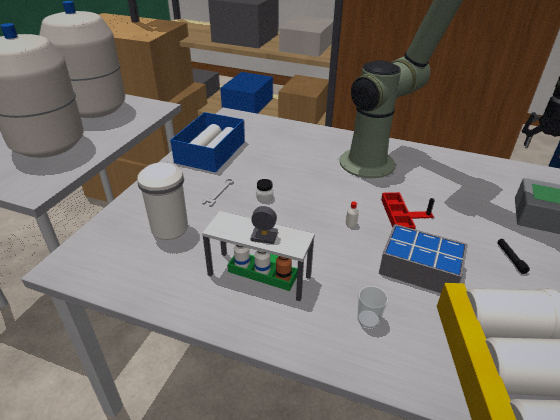

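View pics/top0.png

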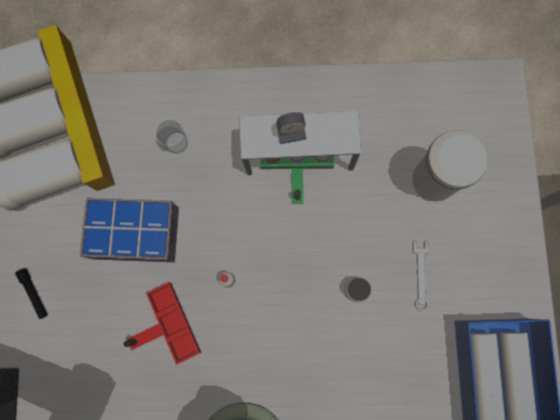

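The scene shows the green tray under the shelf at about (265,265), with the brown cartridge at the right (+y) end and the two white ones in the middle and -y pockets. In the top view the black post is at about (297,195), the six blue flaps are around (127,230), the reagent bottle is at (226,279), the jar is at (358,289) and the red decoy tray is at (170,325).

```bash
cat > h.py <<'E'
from plant import manip
import cv2,numpy as np
def ray(P,u,v,fish=False):
    K=P["camera_matrix"];T=P["cam_to_world"]
    x=(u-K[0,2])/K[0,0];y=(v-K[1,2])/K[1,1]
    if fish:
        r=np.hypot(x,y);d=np.array([np.sin(r)*x/max(r,1e-9),np.sin(r)*y/max(r,1e-9),np.cos(r)])
    else: d=np.array([x,y,1.])
    d=T[:3,:3]@d;return T[:3,3].copy(),d/np.linalg.norm(d)
def plane(P,u,v,z,fish=False):
    o,d=ray(P,u,v,fish);return o+d*(z-o[2])/d[2]
def tri(r1,r2):
    A=np.array([r1[1],-r2[1]]).T;s=np.linalg.lstsq(A,r2[0]-r1[0],rcond=None)[0]
    p=r1[0]+s[0]*r1[1];q=r2[0]+s[1]*r2[1];return (p+q)/2,np.linalg.norm(p-q)
def proj(P,X,fish=False):
    K=P["camera_matrix"];c=np.linalg.inv(P["cam_to_world"])@np.append(X,1);c=c[:3]
    if fish:
        r=np.hypot(c[0],c[1]);t=np.arctan2(r,c[2]);x,y=c[:2]/max(r,1e-9)*t
    else: x,y=c[:2]/c[2]
    return np.array([K[0,0]*x+K[0,2],K[1,1]*y+K[1,2]])
def blobs(m,amin=30):
    n,l,s,c=cv2.connectedComponentsWithStats(m.astype(np.uint8));return [(c[i],s[i]) for i in range(1,n) if s[i,4]>=amin]
E
python3 - <<'E'
from h import *
np.set_printoptions(precision=1,suppress=True)
P={n:manip.camera_params(n) for n in("scene","top")}
im={n:cv2.imread(f"pics/{n}0.png") for n in P}
box={"top":(80,195,178,265),"scene":(375,222,475,295)}
cent={}
for n in P:
    h=cv2.cvtColor(im[n],cv2.COLOR_BGR2HSV);m=(h[...,0]>95)&(h[...,0]<130)&(h[...,1]>130)
    x0,y0,x1,y1=box[n];k=np.zeros(m.shape,np.uint8);k[y0:y1,x0:x1]=m[y0:y1,x0:x1]
    c=[b[0] for b in blobs(k)];print(n,len(c),[plane(P[n],*q,78)[:2] for q in c])
    q=np.argwhere(k)[:,::-1];r=cv2.minAreaRect(q.astype(np.float32));print(r)
    cs=cv2.boxPoints(r);print([plane(P[n],*q,78)[:2] for q in cs])
    cent[n]=np.mean(c,0)
print("crate tri",tri(ray(P["top"],*cent["top"]),ray(P["scene"],*cent["scene"])))
t=im["top"];g=cv2.cvtColor(t,cv2.COLOR_BGR2HSV)
m=(g[...,0]>45)&(g[...,0]<80)&(g[...,1]>120);m[:,:230]=0;m[220:]=0
r=cv2.findContours(m.astype(np.uint8),0,2)[0]
for c in r:
    if cv2.contourArea(c)>20: R=cv2.minAreaRect(c);print(R,[plane(P["top"],*q,0)[:2] for q in cv2.boxPoints(R)])
m=(t.max(2)<60);m[:,:285]=0;m[:,310:]=0;m[:183]=0;m[212:]=0
for c,s in blobs(m,10): print("post",c,s,plane(P["top"],*c,65))
for nm,u,v,z in[("reagent",226,279,85),("jar",358,289,60),("beaker",172,138,40),("shelfFL",241,157,154),("shelfFR",359,154,154),("gauge",290,128,190),("housing",458,158,215),("red post",129,342,65),("wr1",420,245,5),("wr2",421,303,5)]: print(nm,plane(P["top"],u,v,z))
E
```

```text
scene 6 [array([483.4, 196.3]), array([487.8, 262.7]), array([492.5, 328.6]), array([549.6, 192.1]), array([554. , 258.2]), array([558.6, 324.4])]
((426.2282409667969, 248.95974731445312), (76.5274658203125, 29.89596939086914), 16.557071685791016)
[array([575.3, 161. ]), array([443.6, 163. ]), array([464.7, 368. ]), array([588.2, 351. ])]
top 6 [array([554.9, 323.3]), array([550.8, 257.2]), array([546.3, 191.1]), array([487.9, 328.1]), array([483.8, 261.6]), array([479.4, 195.4])]
((125.13771057128906, 228.07501220703125), (82.7560806274414, 52.56413650512695), 2.009553909301758)
[array([459.5, 358. ]), array([584.3, 358.8]), array([570.9, 162. ]), array([446.8, 164.8])]
crate tri (array([517.5, 261. ,  74.4]), np.float64(0.8298686906336344))
((296.5, 180.0), (24.0, 9.0), 90.0) [array([ 668.3, -134.7]), array([ 667.5, -157.5]), array([ 605.3, -155.4]), array([ 606. , -132.8])]
post [296.9 194.7] [295 191   5   9  35] [ 584.6 -144.2   65. ]
reagent [388.9  24.   85. ]
jar [ 358.3 -278.    60. ]
beaker [744.5 162.   40. ]
shelfFL [655.5 -20.9 154. ]
shelfFR [ 653.5 -284.7  154. ]
gauge [ 706.7 -132.6  190. ]
housing [ 619.6 -482.7  215. ]
red post [254.  249.1  65. ]
wr1 [ 461.9 -441.9    5. ]
wr2 [ 322.2 -433.8    5. ]
```

{"fn": "apply_moves", "kwargs": {"commands": [[[-1,350,-673,40,16],[-1,350,-673,40,16],[-1,350,-673,40,16],[-1,350,-673,40,16],[-1,350,-673,40,16],[-1,350,-673,40,16],[-1,350,-673,40,16],[-1,350,-673,40,16],[-1,350,-673,40,16],[-1,350,-673,40,16]]]}}

```text
t: 1.35
tool_pos: [437.8, -25.0, 275.1]
tcp_rot: [[-1.0, -0.002, 0.0], [-0.002, 1.0, 0.0], [-0.0, 0.0, -1.0]]
wrist_force: [0.8, 0.4, 0.3]
width: 0.999
finger_force: 0.0
```

{"fn": "apply_moves", "kwargs": {"commands": [[[-1,40,-110,0,0],[-1,40,-110,0,0],[-1,40,-110,0,0]]]}}

```text
t: 1.72
tool_pos: [478.1, -136.2, 274.3]
tcp_rot: [[-1.0, 0.003, -0.0], [0.003, 1.0, -0.0], [0.0, -0.0, -1.0]]
wrist_force: [-0.1, 1.2, -0.5]
width: 1.001
finger_force: 0.0
```

```bash
python3 - <<'E'
from h import *
print(manip.sense()["tool_pos"],manip.tip_reach)
P=manip.camera_params("wrist");w=manip.camera("wrist");cv2.imwrite("pics/w1.png",w)
np.savez("w1.npz",**P);print(P["camera_matrix"].round(1).tolist(),P["cam_to_world"].round(2).tolist(),proj(P,[585,-144,65],True),proj(P,[518,260,78],True))
E
```

```text
[ 478.14853505 -136.21301053  274.30114313] 11.0
[[325.2, 0.0, 278.0], [0.0, 325.2, 209.3], [0.0, 0.0, 1.0]] [[0.0, 0.95, 0.32, 393.84], [1.0, -0.0, -0.0, -136.11], [-0.0, 0.32, -0.95, 405.89], [0.0, 0.0, 0.0, 1.0]] [272.06794561 268.14279203] [553.77383029 216.34757433]
```

View pics/w1.png

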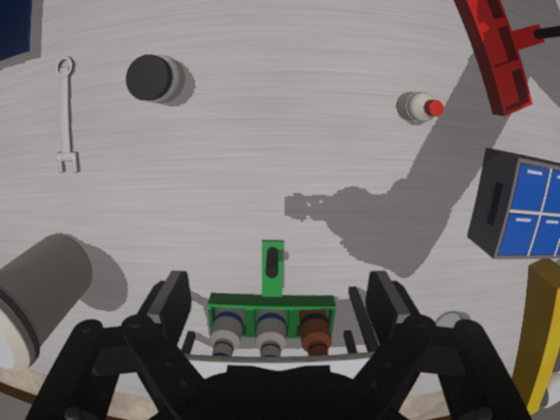

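The wrist view shows the post on the green tongue at about (272,265), its top being the lower end of the black blob. The white, white and brown cartridges stand behind it at u≈228, 270 and 316, under the lip.

```bash
python3 - <<'E'
from h import *
np.set_printoptions(precision=1,suppress=True)
W=dict(np.load("w1.npz"));w=cv2.imread("pics/w1.png");T=manip.camera_params("top");t=cv2.imread("pics/top0.png")
m=w.max(2)<60;m[:235]=0;m[290:]=0;m[:,255:]&=True;m[:,:255]=0;m[:,292:]=0
for c,s in blobs(m,10):
    print("w",c,s)
    a=np.array([s[0]+s[2]/2, s[1]+s[3]-s[2]*0.42])   # top disc centre
    for z in(55,65,75):print(z,plane(W,*a,z,True))
m=t.max(2)<70;m[:,285:]&=True;m[:,:285]=0;m[:,310:]=0;m[:183]=0;m[212:]=0
for c,s in blobs(m,10):
    print("t",c,s);b=np.array([s[0]+s[2]/2,s[1]+3.6]);print(b,plane(T,*b,65))
    print("tri",tri(ray(W,*a,True),ray(T,*b)))
h=cv2.cvtColor(w,cv2.COLOR_BGR2HSV);g=(h[...,0]>45)&(h[...,0]<80)&(h[...,1]>120);g=g.astype(np.uint8)
g[:,:190]=0;g[:,345:]=0
ys,xs=np.nonzero(g)
# front wall top edge: for columns, first green row
for u in (215,225,240,250,295,305,320,328):
    r=np.nonzero(g[280:,u])[0];print(u,r[0]+280,plane(W,u,r[0]+280,30,True))
tong=xs[(ys>242)&(ys<250)];print("tongue",tong.min(),tong.max(),plane(W,tong.min(),246,5,True),plane(W,tong.max(),246,5,True))
E
```

```text
w [271.9 262.3] [266 248  12  29 300]
55 [ 596.1 -144.4   55. ]
65 [ 590.3 -144.1   65. ]
75 [ 584.5 -143.9   75. ]
t [296.7 194.5] [294 190   6  10  51]
[297.  193.6] [ 587.2 -144.5   65. ]
tri (array([ 585.3, -144.2,   73.7]), np.float64(0.4392270369460227))
215 303 [ 663.  -226.6   30. ]
225 304 [ 664.2 -212.2   30. ]
240 304 [ 663.6 -190.7   30. ]
250 303 [ 661.5 -176.4   30. ]
295 298 [ 652.8 -113.5   30. ]
305 298 [653.  -99.6  30. ]
320 306 [667.6 -77.7  30. ]
328 306 [668.  -66.2  30. ]
tongue 263 282 [ 584.  -157.4    5. ] [ 584.1 -131.5    5. ]
```

{"fn": "apply_moves", "kwargs": {"commands": [[[-1,110,-8,-80,0],[-1,110,-8,-120,0],[-1,110,-8,-160,0],[-1,110,-8,-200,0],[-1,110,-8,-237,0],[-1,110,-8,-237,0],[1,110,-8,-237,0],[1,110,-8,-237,0],[1,110,-8,-237,0],[1,110,-8,-237,0]]], "force": 60}}

```text
t: 3.02
tool_pos: [588.2, -142.4, 39.6]
tcp_rot: [[-1.0, -0.002, 0.002], [-0.002, 1.0, -0.003], [-0.002, -0.003, -1.0]]
wrist_force: [-2.4, -2.7, 6.7]
width: 0.167
finger_force: 58.4
```

{"fn": "apply_moves", "kwargs": {"commands": [[[1,-4,0,0,0],[1,-12,0,0,0],[1,-25,0,0,0],[1,-40,0,0,0],[1,-56,0,0,0],[1,-72,0,0,0],[1,-88,0,0,0],[1,-102,0,0,0],[1,-112,0,0,0],[1,-115,0,0,0]]]}}

```text
t: 4.28
tool_pos: [476.0, -141.8, 39.6]
tcp_rot: [[-1.0, -0.003, 0.008], [-0.003, 1.0, -0.001], [-0.008, -0.001, -1.0]]
wrist_force: [8.0, -0.6, -1.1]
width: 0.169
finger_force: 59.0
```

{"fn": "apply_moves", "kwargs": {"commands": [[[1,0,0,0,0],[-1,0,0,0,0],[-1,0,0,0,0],[-1,0,0,0,0],[-1,0,0,30,0],[-1,0,0,80,0],[-1,-20,0,140,0],[-1,-60,0,200,0],[-1,-60,0,200,0]]]}}

```text
t: 5.4
tool_pos: [412.4, -141.4, 241.3]
tcp_rot: [[-1.0, -0.002, 0.004], [-0.002, 1.0, -0.002], [-0.004, -0.003, -1.0]]
wrist_force: [0.7, -0.5, -0.7]
width: 0.999
finger_force: 0.0
```

```bash
python3 - <<'E'
from h import *
print(manip.sense()["tool_pos"])
P=manip.camera_params("wrist");w=manip.camera("wrist");cv2.imwrite("pics/w2.png",w);np.savez("w2.npz",**P)
cv2.imwrite("pics/top2.png",manip.camera("top"));cv2.imwrite("pics/scene2.png",manip.camera("scene"))
a=cv2.resize(cv2.imread("pics/top2.png")[80:260,180:420],None,fx=2,fy=2);b=cv2.resize(cv2.imread("pics/scene2.png")[150:330,180:420],None,fx=2,fy=2)
c=np.zeros((600,800,3),np.uint8);c[:240,:320]=cv2.resize(a,(320,240));c[:240,320:640]=cv2.resize(b,(320,240));c[240:,:480]=cv2.resize(w,(480,360));cv2.imwrite("pics/m2.png",c)
E
```

```text
[ 412.356994   -141.43084622  241.26898094]
```

View pics/m2.png

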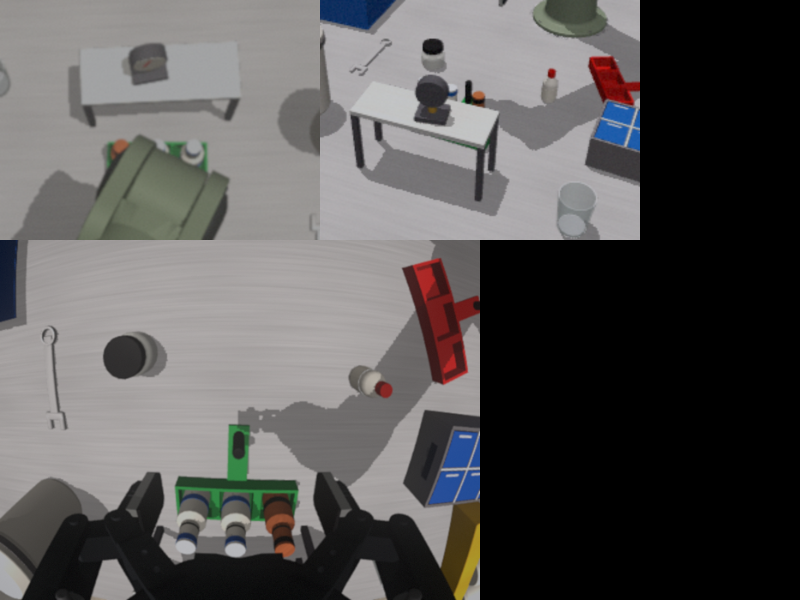

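The pull worked. The tray is out, all three cartridges stand clear of the lip in their pockets (neck tops in the wrist picture at about (217,358), (274,360) and brown (330,360)), and the bystanders are where they were.

{"fn": "apply_moves", "kwargs": {"commands": [[[1,18,396,0,-4],[1,18,396,0,-4],[1,18,396,0,-4],[1,18,396,0,-4],[1,18,396,0,-4],[1,18,396,0,-4],[1,18,396,0,-4],[1,18,396,0,-4],[1,18,396,0,-4]]], "force": 40}}

```text
t: 6.68
tool_pos: [429.8, 254.5, 236.5]
tcp_rot: [[-0.998, 0.067, -0.003], [0.067, 0.998, -0.001], [0.003, -0.002, -1.0]]
wrist_force: [-0.0, -0.1, 0.3]
width: 0.006
finger_force: 0.0
```

```bash
python3 - <<'E'
from h import *
np.set_printoptions(precision=1,suppress=True)
print(manip.sense()["tool_pos"])
P=manip.camera_params("wrist");w=manip.camera("wrist");np.savez("w3.npz",**P);cv2.imwrite("pics/w3.png",w)
t=manip.camera("top");cv2.imwrite("pics/top3.png",t)
h=cv2.cvtColor(w,cv2.COLOR_BGR2HSV);m=(h[...,0]>95)&(h[...,0]<130)&(h[...,1]>130)
for c,s in blobs(m,200): print(c,s,plane(P,*c,78,True))
c=np.zeros((580,800,3),np.uint8);c[:420,:560]=w;c[420:,:560]=0;k=cv2.resize(t[150:230,250:350],None,fx=2.4,fy=2.4);c[:192,560:800]=k
w2=cv2.imread("pics/w2.png");c[200:440,560:800]=cv2.resize(w2[270:390,205:325],None,fx=2,fy=2)[:, :240];cv2.imwrite("pics/m3.png",c)
E
```

```text
[429.8 254.5 236.5]
[224.1 243.8] [ 193  216   61   56 2965] [477.  197.1  78. ]
[291.2 241.9] [ 260  217   61   55 2688] [479.  263.4  78. ]
[354.7 243.5] [ 326  216   61   55 2846] [485.8 326.9  78. ]
[349.2 294.3] [ 322  275   57   41 1733] [546.4 323.   78. ]
[223.7 293.8] [ 199  276   51   40 1445] [536.1 188.2  78. ]
[312.7 288.8] [307 277  11  30 230] [535.4 283.4  78. ]
```

View pics/m3.png

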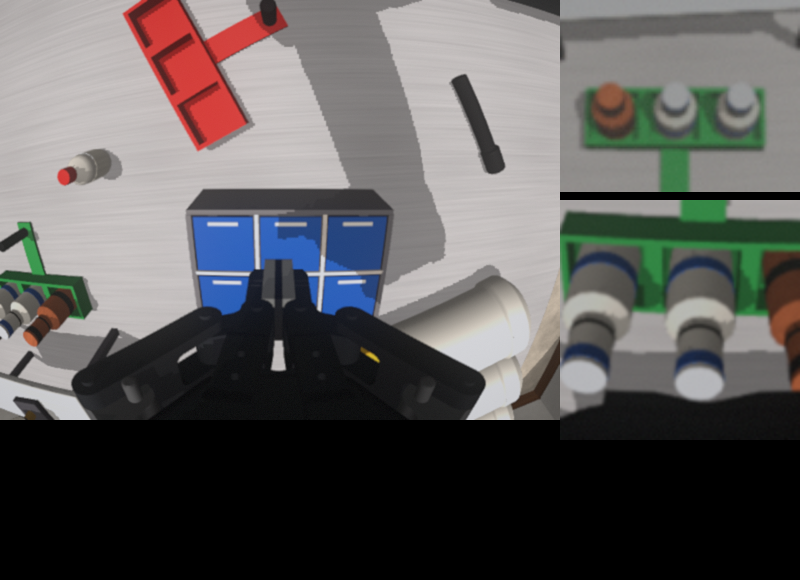

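The flaps show their white grips on the -x free edge, near row at v≈244 and far row at v≈294. Wrist, top and scene agree on the crate to about 3 mm. The neck tops are at (298.3,190.8) and (325.4,190.8) in the top view, and at (274.5,361.5) and (217.5,359) in the wrist view.

{"fn": "apply_moves", "kwargs": {"commands": [[[1,43,7,-60,0],[1,43,7,-110,0],[1,43,7,-137,0],[1,43,7,-137,0],[1,43,7,-137,0]]]}}

```text
t: 7.4
tool_pos: [474.4, 261.8, 102.4]
tcp_rot: [[-0.998, 0.068, 0.002], [0.068, 0.998, 0.001], [-0.002, 0.001, -1.0]]
wrist_force: [-0.8, -0.0, 1.0]
width: -0.005
finger_force: 0.0
```

```bash
python3 - <<'E'
from h import *
np.set_printoptions(precision=1,suppress=True)
s=manip.sense();print(s["tool_pos"],s["wrist_force"])
W=dict(np.load("w2.npz"));T=manip.camera_params("top")
for n,a,b in(("mid",(274.5,361.5),(298.3,190.8)),("right",(217.5,359),(325.4,190.8))):
    print(n,tri(ray(W,*a,True),ray(T,*b)),plane(W,*a,125,True),plane(T,*b,125))
E
```

```text
[474.4 261.8 102.4] [-0.8 -0.   1. ]
mid (array([ 579.4, -146.1,  129.1]), np.float64(1.518154773565257)) [ 583.7 -145.4  125. ] [ 580.4 -147.   125. ]
right (array([ 577.7, -206.5,  129.5]), np.float64(2.9320157173741)) [ 582.6 -206.2  125. ] [ 578.4 -208.2  125. ]
```

{"fn": "apply_moves", "kwargs": {"commands": [[[1,0,0,-8,0],[1,0,0,-12,0],[1,0,0,-15,0],[1,0,0,-17,0],[1,0,0,-19,0],[1,0,0,-19,0],[1,0,0,-19,0]]]}}

```text
t: 8.28
tool_pos: [473.7, 262.3, 86.3]
tcp_rot: [[-0.998, 0.067, 0.002], [0.067, 0.998, 0.0], [-0.002, 0.001, -1.0]]
wrist_force: [-10.8, -5.0, 34.9]
width: 0.001
finger_force: 17.7
```

{"fn": "apply_moves", "kwargs": {"commands": [[[1,0,0,14,0],[1,-4,-33,16,0],[1,-4,-66,16,0],[1,-4,-66,16,0],[1,-4,-66,9,0],[1,-4,-66,6,0],[1,-4,-66,4,0],[1,-4,-66,3,0],[1,-4,-66,3,0]]]}}

```text
t: 9.4
tool_pos: [469.3, 196.3, 85.0]
tcp_rot: [[-0.998, 0.067, -0.0], [0.067, 0.998, -0.0], [0.0, -0.0, -1.0]]
wrist_force: [-0.4, 0.2, 0.7]
width: -0.003
finger_force: 0.1
```

{"fn": "apply_moves", "kwargs": {"commands": [[[1,0,0,-2,0],[1,0,0,-4,0],[1,0,0,-5,0],[1,0,0,-5,0]]]}}

```text
t: 9.9
tool_pos: [469.3, 196.0, 80.0]
tcp_rot: [[-0.998, 0.067, -0.0], [0.067, 0.998, -0.0], [0.0, -0.0, -1.0]]
wrist_force: [-0.8, -0.0, 0.7]
width: -0.002
finger_force: 0.1
```

{"fn": "apply_moves", "kwargs": {"commands": [[[1,0,0,18,0],[1,4,66,21,0],[1,8,132,21,0],[1,8,132,21,0],[1,8,132,14,0],[1,8,132,10,0],[1,8,132,8,0],[1,8,132,6,0],[1,8,132,5,0],[1,8,132,5,0]]]}}

```text
t: 11.15
tool_pos: [477.5, 327.9, 85.2]
tcp_rot: [[-0.998, 0.068, 0.0], [0.068, 0.998, 0.0], [-0.0, 0.0, -1.0]]
wrist_force: [-0.5, -1.0, 0.0]
width: -0.003
finger_force: 0.0
```

{"fn": "apply_moves", "kwargs": {"commands": [[[1,0,0,-2,0],[1,0,0,-4,0],[1,0,0,-6,0],[1,0,0,-8,0],[1,0,0,-8,0]]]}}

```text
t: 11.78
tool_pos: [477.3, 328.0, 76.9]
tcp_rot: [[-0.998, 0.067, -0.0], [0.067, 0.998, -0.0], [0.0, -0.0, -1.0]]
wrist_force: [0.3, -0.2, 1.1]
width: 0.001
finger_force: 0.1
```

```bash
python3 - <<'E'
from h import *
s=manip.sense();print(s["tool_pos"],s["wrist_force"])
w=manip.camera("wrist");cv2.imwrite("pics/w4.png",w)
E
```

```text
[477.25549608 328.01979441  76.89061949] [ 0.25086596 -0.17156586  1.06557801]
```

View pics/w4.png

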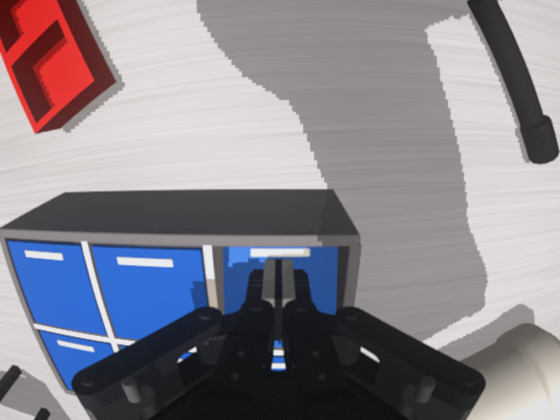

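The picture shows the near-row left flap swung in under the fingertips (gaps along its edges at (230,270) and (345,270)). So the near-row right and left cells are the two empty ones, and the near-row middle cell stopped hard. Now I fetch the middle cartridge.

{"fn": "apply_moves", "kwargs": {"commands": [[[1,0,0,50,0],[1,0,0,100,0],[-0.18,103,-474,130,0],[-0.18,103,-474,130,0],[-0.18,103,-474,130,0],[-0.18,103,-474,130,0],[-0.18,103,-474,130,0],[-0.18,103,-474,130,0],[-0.18,103,-474,130,0],[-0.18,103,-474,130,0]]]}}

```text
t: 13.08
tool_pos: [580.7, -148.6, 207.4]
tcp_rot: [[-0.998, 0.069, 0.001], [0.069, 0.998, -0.0], [-0.001, -0.0, -1.0]]
wrist_force: [-0.1, 0.4, -0.8]
width: 0.588
finger_force: 0.0
```

{"fn": "apply_moves", "kwargs": {"commands": [[[-0.18,0,0,0,0],[-0.18,0,0,0,0]]]}}

```text
t: 13.32
tool_pos: [579.9, -145.6, 206.8]
tcp_rot: [[-0.998, 0.068, -0.001], [0.068, 0.998, 0.001], [0.001, 0.001, -1.0]]
wrist_force: [-0.3, 0.8, -0.6]
width: 0.592
finger_force: 0.0
```

```bash
python3 - <<'E'
from h import *
s=manip.sense();print(s["tool_pos"],s["width"]);P=manip.camera_params("wrist")
w=manip.camera("wrist");print([proj(P,q,True).round() for q in((580,-146,125),(580,-207,125),(580,-146,50))])
cv2.imwrite("pics/w5.png",w)
E
```

```text
[ 579.94570446 -145.60703275  206.79118935] 0.5923560930426883
[array([278., 224.]), array([194., 229.]), array([278., 195.])]
```

View pics/w5.png

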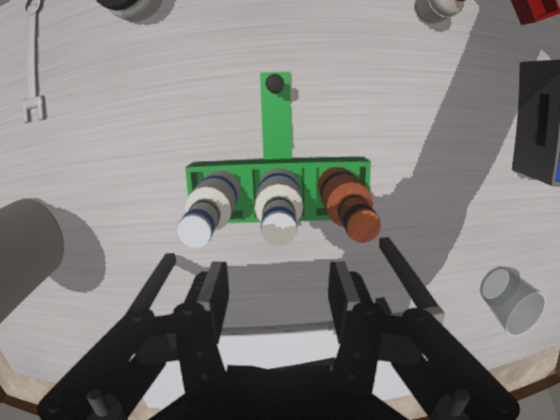

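The wrist view shows the middle neck top at (279,230) between the fingers, 6 px beyond the prediction, so I add 2 mm in x. The right one is at (196,231), close to the prediction.

{"fn": "apply_moves", "kwargs": {"commands": [[[-0.18,2,0,-50,0],[-0.18,2,0,-85,0],[-0.18,2,0,-108,0],[-0.18,2,0,-109,0],[-0.18,2,0,-109,0],[1,2,0,-109,0],[1,2,0,-109,0],[1,2,0,-109,0],[1,2,0,-109,0]]], "force": 50}}

```text
t: 14.5
tool_pos: [583.4, -146.0, 99.6]
tcp_rot: [[-0.998, 0.067, 0.003], [0.067, 0.998, -0.0], [-0.003, 0.0, -1.0]]
wrist_force: [-0.6, 1.5, 6.4]
width: 0.283
finger_force: 48.8
```

{"fn": "apply_moves", "kwargs": {"commands": [[[1,0,0,15,0],[1,0,0,40,0],[1,0,0,75,0],[1,0,0,115,0],[1,-10,20,140,0],[1,-25,70,145,0],[1,-40,120,145,0],[1,-55,170,145,0],[1,-70,220,145,0],[1,-85,270,145,0]]]}}

```text
t: 15.75
tool_pos: [496.6, 125.3, 243.8]
tcp_rot: [[-0.998, 0.068, 0.0], [0.068, 0.998, -0.0], [-0.0, -0.0, -1.0]]
wrist_force: [0.4, 0.6, -1.4]
width: 0.285
finger_force: 49.3
```

{"fn": "apply_moves", "kwargs": {"commands": [[[1,-15,45,0,0],[1,-21,65,-20,0],[1,-21,72,-40,0],[1,-21,72,-55,0],[1,-21,72,-55,0],[1,-21,72,-55,0]]]}}

```text
t: 16.5
tool_pos: [476.9, 195.6, 188.7]
tcp_rot: [[-0.998, 0.068, 0.001], [0.068, 0.998, -0.0], [-0.001, 0.0, -1.0]]
wrist_force: [-0.9, 0.5, -2.3]
width: 0.28
finger_force: 49.4
```

```bash
python3 - <<'E'
from h import *
s=manip.sense();print(s["tool_pos"],s["width"],s["wrist_force"]);P=manip.camera_params("wrist")
w=manip.camera("wrist");sc=manip.camera("scene");S=manip.camera_params("scene")
x,y,z=s["tool_pos"];print(proj(S,[x,y,z-94]),proj(S,[x,y,78]),[proj(S,q) for q in((479.5,196.3,78),(453,166,78),(450,232,78))])
c=np.zeros((600,800,3),np.uint8);c[:420,:560]=w;c[420:600,:]=0
k=cv2.resize(sc[180:300,360:480],None,fx=2,fy=2);c[:240,560:800]=k;cv2.imwrite("pics/m6.png",c)
E
```

```text
[476.94401255 195.6019652  188.74544493] 0.28009932390460335 [-0.90774789  0.52766807 -2.272702  ]
[404.55126952 228.78973225] [403.46040068 233.31874999] [array([403.58051046, 233.92316803]), array([394.33335495, 225.8849074 ]), array([417.61917369, 230.65511975])]
```

View pics/m6.png

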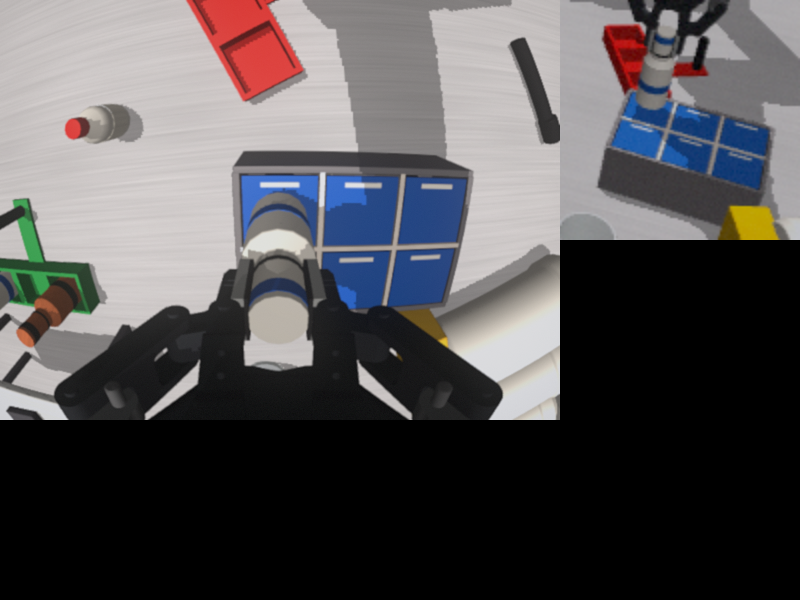

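The cartridge hangs upright over the near-right flap. In the wrist view its base is at about (278,205), with the flap spanning u 242 to 320, so it is centred and can go down.

{"fn": "apply_moves", "kwargs": {"commands": [[[1,0,0,-10,0],[1,0,0,-20,0],[1,0,0,-30,0],[1,0,0,-40,0],[1,0,0,-50,0],[1,0,0,-60,0],[1,0,0,-70,0],[1,0,0,-78,0],[1,0,0,-83,0],[1,0,0,-83,0]]]}}

```text
t: 17.85
tool_pos: [476.1, 196.0, 104.7]
tcp_rot: [[-0.998, 0.067, -0.001], [0.067, 0.998, -0.0], [0.001, -0.0, -1.0]]
wrist_force: [0.1, 0.9, -1.8]
width: 0.278
finger_force: 49.6
```

{"fn": "apply_moves", "kwargs": {"commands": [[[1,0,0,-2,0],[1,0,0,-3,0],[1,0,0,-4,0],[1,0,0,-5,0],[1,0,0,-5,0]]]}}

```text
t: 18.48
tool_pos: [476.6, 196.2, 100.6]
tcp_rot: [[-0.998, 0.067, 0.001], [0.067, 0.998, 0.0], [-0.001, 0.0, -1.0]]
wrist_force: [-1.0, -0.7, 4.1]
width: 0.286
finger_force: 50.2
```

It is seated: TCP is at 100.6 mm as predicted, and the wrist load changed from -1.8 to +4.1 N. Release it and fetch the second one.

{"fn": "apply_moves", "kwargs": {"commands": [[[-0.18,0,0,0,0],[-0.18,0,0,0,0],[-0.18,0,0,0,0],[-0.18,0,0,0,0],[-0.18,0,0,40,0],[-0.18,0,0,85,0],[-0.18,0,0,110,0],[-0.18,104,-403,110,0],[-0.18,104,-403,110,0],[-0.18,104,-403,110,0]]]}}

```text
t: 19.73
tool_pos: [523.7, 13.0, 210.4]
tcp_rot: [[-0.998, 0.066, 0.001], [0.066, 0.998, -0.0], [-0.001, 0.0, -1.0]]
wrist_force: [1.6, 0.9, -0.2]
width: 0.59
finger_force: 0.0
```

```bash
python3 - <<'E'
from h import *
s=manip.sense();print(s["tool_pos"],s["width"],s["wrist_force"])
w=manip.camera("wrist");sc=manip.camera("scene");t=manip.camera("top")
c=np.zeros((480,800,3),np.uint8);c[:240,:320]=cv2.resize(sc[160:300,350:490],(320,240));c[:240,320:640]=cv2.resize(t[180:280,70:190],(320,240));c[240:,:320]=cv2.resize(w,(320,240));c[240:,320:640]=cv2.resize(t[110:230,220:380],(320,240));cv2.imwrite("pics/m7.png",c)
E
```

```text
[523.68061676  12.97183501 210.37986904] 0.5903817971793826 [ 1.57645446  0.86979044 -0.22137319]
```

View pics/m7.png

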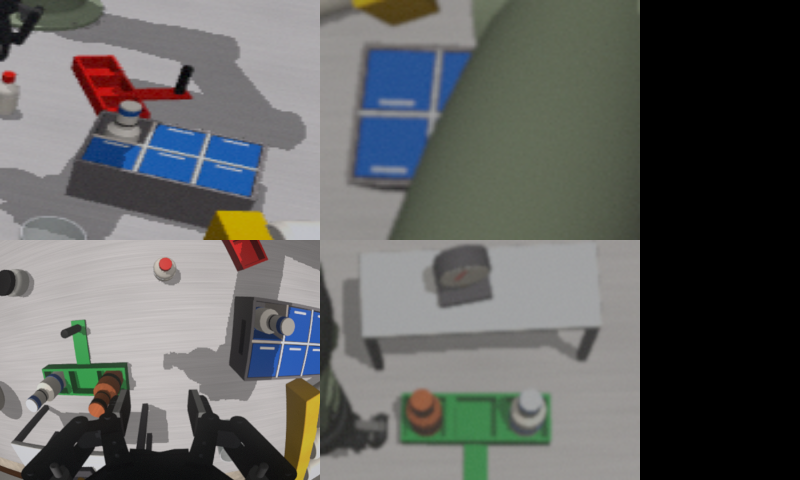

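The first cartridge stands upright in its cell. The tray still holds the brown cartridge on the left and the white one on the right, and it has not moved.

{"fn": "apply_moves", "kwargs": {"commands": [[[-0.18,57,-212,0,0],[-0.18,57,-212,0,0],[-0.18,57,-212,0,0],[-0.18,57,-212,0,0],[-0.18,57,-212,0,0],[-0.18,57,-212,0,0],[-0.18,57,-212,0,0]]]}}

```text
t: 20.75
tool_pos: [580.1, -195.7, 210.2]
tcp_rot: [[-0.998, 0.065, -0.0], [0.065, 0.998, 0.0], [0.0, 0.0, -1.0]]
wrist_force: [0.0, 1.0, -0.1]
width: 0.593
finger_force: 0.0
```

```bash
python3 - <<'E'
from h import *
s=manip.sense();print(s["tool_pos"]);P=manip.camera_params("wrist")
w=manip.camera("wrist");h=cv2.cvtColor(w,cv2.COLOR_BGR2HSV)
q=proj(P,[580,-207,125],True);print(q)
m=(h[...,1]<35)&(h[...,2]>185)
for c,st in blobs(m,150):
    if abs(c[0]-q[0])<60 and abs(c[1]-q[1])<60: print(c,st,plane(P,*c,125,True))
m=((h[...,0]>100)&(h[...,0]<130)&(h[...,1]>90))
for c,st in blobs(m,40):
    if abs(c[0]-q[0])<60 and abs(c[1]-q[1])<70: print("blue",c,st)
cv2.imwrite("pics/w8.png",cv2.resize(w[120:330,150:400],None,fx=2.4,fy=2.4))
E
```

```text
[ 580.10476774 -195.67132095  210.18809795]
[262.55932995 223.39435714]
[259.96868476 192.2651357 ] [242 182  44  32 479] [ 556.79782803 -206.92784982  125.        ]
[223.39536955 224.87177204] [ 151  210  128   27 1123] [ 579.37836765 -235.48438965  125.        ]
blue [266.07228916 175.04819277] [246 171  40  14  83]
blue [263.31632653 207.34693878] [248 204  31  12  98]
```

View pics/w8.png

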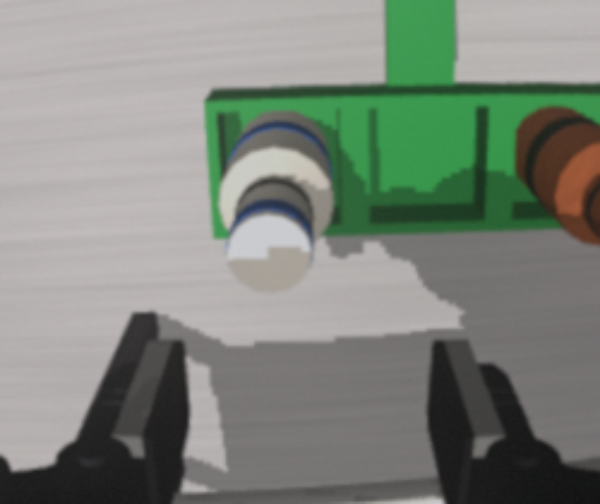

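The second cartridge's top disc is at (262.5,225) in the wrist picture, which gives about (581,-207), as first measured.

{"fn": "apply_moves", "kwargs": {"commands": [[[-0.18,1,-11,-15,0],[-0.18,1,-11,-55,0],[-0.18,1,-11,-90,0],[-0.18,1,-11,-110,0],[-0.18,1,-11,-111,0],[-0.18,1,-11,-111,0],[1,1,-11,-111,0],[1,1,-11,-111,0],[1,1,-11,-111,0],[1,1,-11,-111,0]]], "force": 50}}

```text
t: 22.05
tool_pos: [582.1, -208.6, 100.3]
tcp_rot: [[-0.998, 0.067, 0.002], [0.067, 0.998, -0.0], [-0.002, -0.0, -1.0]]
wrist_force: [-0.3, 1.6, 6.0]
width: 0.279
finger_force: 49.1
```

{"fn": "apply_moves", "kwargs": {"commands": [[[1,0,0,15,0],[1,0,0,40,0],[1,0,0,75,0],[1,0,0,115,0],[1,-5,20,145,0],[1,-14,70,155,0],[1,-23,120,155,0],[1,-32,170,155,0],[1,-41,220,155,0],[1,-50,270,155,0]]]}}

```text
t: 23.3
tool_pos: [530.4, 62.9, 254.4]
tcp_rot: [[-0.998, 0.068, -0.0], [0.068, 0.998, -0.0], [0.0, -0.0, -1.0]]
wrist_force: [-0.2, -0.2, -3.4]
width: 0.28
finger_force: 49.5
```

{"fn": "apply_moves", "kwargs": {"commands": [[[1,-9,50,0,0],[1,-18,100,0,0],[1,-27,150,0,0],[1,-36,200,0,0],[1,-43,240,0,0],[1,-47,260,-20,0],[1,-47,266,-45,0],[1,-47,266,-65,0],[1,-47,266,-65,0],[1,-47,266,-65,0]]]}}

```text
t: 24.55
tool_pos: [484.6, 327.5, 190.0]
tcp_rot: [[-0.998, 0.068, 0.001], [0.068, 0.998, 0.0], [-0.001, 0.0, -1.0]]
wrist_force: [0.1, 0.4, -2.4]
width: 0.284
finger_force: 49.6
```

```bash
python3 - <<'E'
from h import *
s=manip.sense();print(s["tool_pos"],s["width"],s["wrist_force"])
P=manip.camera_params("wrist");w=manip.camera("wrist");sc=manip.camera("scene")
c=np.zeros((420,800,3),np.uint8);c[:,:560]=w;c[:240,560:]=cv2.resize(sc[170:290,360:480],(240,240));cv2.imwrite("pics/m9.png",c)
E
```

```text
[484.63766324 327.49254978 190.02222568] 0.2837606154856803 [ 0.08499603  0.38583294 -2.41144275]
```

View pics/m9.png

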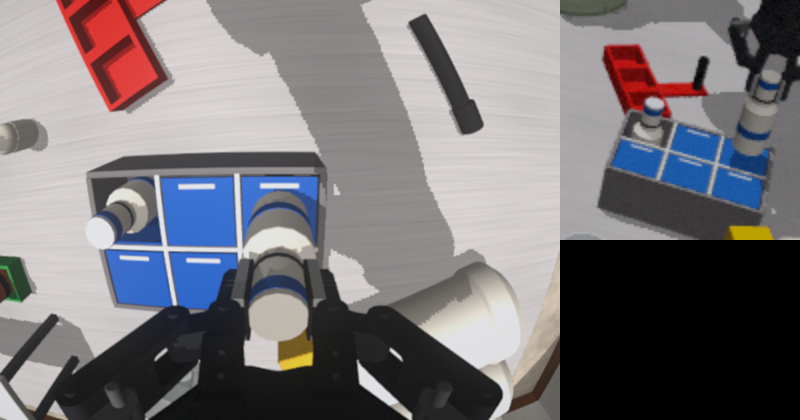

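The second cartridge hangs upright and centred over the left near flap (flap u 241 to 319, base near (280,205)). The first one stands home in its cell at (130,210).

{"fn": "apply_moves", "kwargs": {"commands": [[[1,0,0,-10,0],[1,0,0,-20,0],[1,0,0,-30,0],[1,0,0,-40,0],[1,0,0,-50,0],[1,0,0,-60,0],[1,0,0,-70,0],[1,0,0,-78,0],[1,0,0,-83,0],[1,0,0,-84,0]]]}}

```text
t: 25.9
tool_pos: [484.1, 327.4, 104.7]
tcp_rot: [[-0.998, 0.067, -0.0], [0.067, 0.998, -0.0], [0.0, -0.0, -1.0]]
wrist_force: [-0.5, -0.8, -3.4]
width: 0.285
finger_force: 49.7
```

{"fn": "apply_moves", "kwargs": {"commands": [[[1,0,0,-2,0],[1,0,0,-3,0],[1,0,0,-4,0],[1,0,0,-5,0],[1,0,0,-5,0]]]}}

```text
t: 26.52
tool_pos: [484.7, 327.8, 101.3]
tcp_rot: [[-0.998, 0.067, 0.001], [0.067, 0.998, 0.001], [-0.001, 0.001, -1.0]]
wrist_force: [-2.2, -1.5, 5.2]
width: 0.282
finger_force: 50.7
```

Seated: TCP is at the predicted 101.3 mm, and the load has reversed to +5.2 N. Release, rise and move away to look.

{"fn": "apply_moves", "kwargs": {"commands": [[[-0.18,0,0,0,0],[-0.18,0,0,0,0],[-0.18,0,0,0,0],[-0.18,0,0,0,0],[-0.18,0,0,40,0],[-0.18,0,0,85,0],[-0.18,0,0,130,0],[-0.18,-60,0,160,0],[-0.18,-110,0,170,0],[-0.18,-110,0,170,0]]]}}

```text
t: 27.78
tool_pos: [371.5, 327.6, 271.5]
tcp_rot: [[-0.998, 0.064, 0.001], [0.064, 0.998, 0.001], [-0.001, 0.001, -1.0]]
wrist_force: [0.5, -0.4, -0.3]
width: 0.589
finger_force: 0.0
```

```bash
python3 - <<'E'
from h import *
np.set_printoptions(precision=1,suppress=True)
s=manip.sense();print(s["tool_pos"],s["width"],s["wrist_force"])
w=manip.camera("wrist");sc=manip.camera("scene");t=manip.camera("top")
c=np.zeros((600,800,3),np.uint8);c[:300,:400]=cv2.resize(sc[150:330,190:490],(400,300));c[:300,400:]=cv2.resize(t[40:360,70:500],(400,300));c[300:,:400]=cv2.resize(w,(400,300));c[300:,400:]=cv2.resize(sc[190:300,370:480],(400,300));cv2.imwrite("pics/m10.png",c)
E
```

```text
[371.5 327.6 271.5] 0.5892113107730239 [ 0.5 -0.4 -0.3]
```

View pics/m10.png

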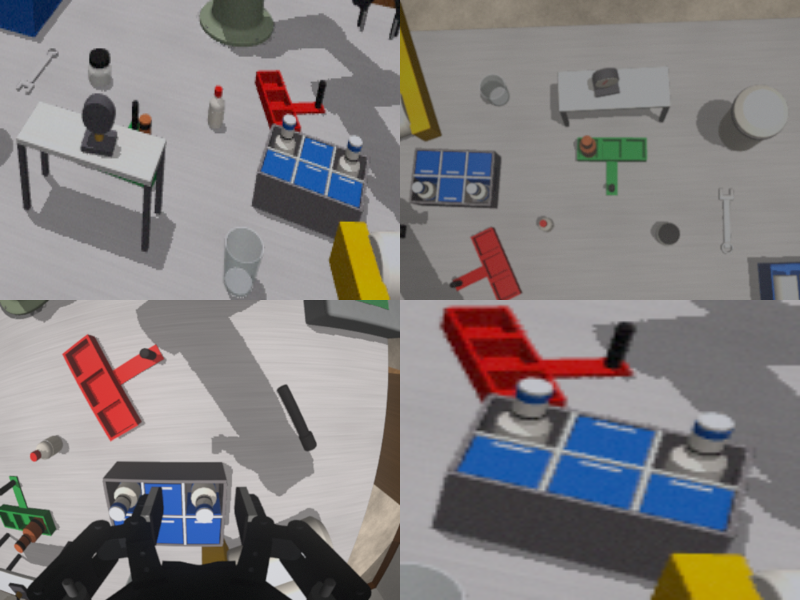

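Both fresh cartridges stand upright and fully home in the two near-row end cells. The brown one is in the tray, the tray lies flat, and every bystander is in place, so I hand in the job.

```bash
python3 -c "
from plant import manip
print(manip.finish_job())"
```

```text
the job is handed in; nothing more can be done
None
```

I handed the job in at about 28 s: the tray is out and flat with the brown cartridge still in it, both fresh cartridges stand home in the crate's two empty cells, and nothing else appears to have moved; one flap press on a full cell was firmer than intended (about 35 N).

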